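# Lever a tight driver module loose with a pry bar

## Task

The driver module is stuck tight in the green sign section: lay the pry bar over the fulcrum bracket with its thin toe under the module's lip, push it in until the toe meets the stop inside, and let go of it so that it rests there. Then take it again by its handle, and lever the module up until it stands at least 10 mm above its fully seated position. Pull the bar out and lay it flat back on the grey mat, leaving the other things on the bench where they are.

Things in the scene. Friction and masses are not known exactly. Their poses are not given: they have to be found in the camera images.
- jig: Fixed green sign section, a box 150 (x) x 120 (y) x 108 mm high (z), on a dark base plate 190 x 190 x 10 mm that reaches from y = -120 to y = +70 mm. Origin on the bench under the middle of the green box; z up. Its -y wall (outer face at y = -60) has a notch in its middle, before which the fulcrum bracket stands. The bar goes in along this frame's +y, its handle end over the bench.
- notch (a point): Middle of the bottom edge of the notch in the outer wall face, 68 mm above the bench; axes as the jig's. The notch is 48 mm wide in x and open to the rim; the module's lip fills its top. Inside it, below the lip, a steel stop face (42 mm wide, 56 to 92 mm above the bench) ends the way in: 12 to 23 mm inside the outer face, different each time, hidden and not measured: feel for it.
- fulcrum (a point): Middle of the top line of the fulcrum: a fixed round steel edge (radius 5 mm, along the jig's x) on a bracket, 86 mm above the bench, at y = -92 mm of the jig, i.e. 32 mm before the wall. Cheeks on both sides rise 22 mm above it, with a 34 mm gap between them for the bar. Axes as the jig's.
- lip (a point): Middle of the outer lower edge of the module's lip, in the notch: 40 mm wide in x, its flat underside reaching from here (flush with the outer wall face) 40 mm inwards. 96 mm above the bench when the module is fully seated; it rises with the module. Axes as the jig's.
- module (a joint): How far (m) the ribbed aluminium driver module (136 x 106 mm, plate 3 mm below the green rim when seated) stands above its fully seated position: 0 seated, limit 0.022; starts at 0 to 0.003. It slides straight up, needs about 28 N to move (about 10 N on the end of the bar) and stays where it is left. Fingers cannot grip it.
- bar: Flat pry bar 240 mm long, about 0.3 kg. Origin: middle of its length, on its flat underside; it balances there. x points to the thin toe, z out of its top. Toe: x 90 to 120, 20 wide, 5 thick. Steel shank: x -20 to 90, 20 wide, 10 thick. Black handle: x -120 to -20, 24 wide, 16 thick (mm). Laid in place and let go, its handle sinks until the toe bears up on the lip (5 to 11 degrees).
- bar_tip (a point): Middle of the toe's end edge on the bar's underside, at x = +120 mm of the bar; axes as the bar's. A level bar on the fulcrum clears the lip by only some 5 mm (more if its toe is tipped slightly down).
- bar_handle (a point): Point inside the handle at x = -85 mm of the bar, 8 mm above its underside; axes as the bar's. Grip or press here to lever.
- mat: Fixed grey mat 320 (x) x 170 (y) x 2 mm thick on the bench, on which bar and screwdriver lie. Origin in its middle on the bench; the bar lies along its x, on its +y half, the screwdriver on its -y half.
- screwdriver: Bystander: screwdriver 190 mm long, lying on the mat's -y half along its x, about 75 mm from the bar. Leave it.
- tile: Bystander: spare black LED tile 80 x 80 x 11 mm lying beside the fulcrum on the jig's +x side, origin in the middle of its underside. Leave it.
- tape: Bystander: cardboard tape roll 90 mm across, 24 mm high, lying flat on the jig's -x side of the bar's place; origin in the middle of its underside. Leave it.
- glue: Bystander: white glue bottle 56 mm across, 150 mm high; origin under its middle. Leave it.
- jar: Bystander: jar 66 mm across, 80 mm high; origin under its middle. Leave it.
- wrench: Bystander: spanner 150 mm long lying flat. Leave it.
Not all that is in view belongs to the job. What is shaped like the bar but blue or orange is not meant.

How it is judged:
By the outcome, as a careful person would: the job done as asked, in the order asked, and still so for the second after the job is handed in, with the robot touching nothing.
It also fails if it takes over 58 s, if anything falls off the work surface, if the arm or the gripper's body presses on something with over 40 N, if the wrist force passes 120 N, or if a joint passes its speed limit or range.

## Robot

A 6-joint arm with a two-finger parallel gripper is mounted at the origin on the work surface. World frame = base frame: x ahead of the robot, y to its left, z up, the work surface at z = 0. Lengths are in m, angles in rad, forces in N, time in s.
With the tool pointing down it reaches from about 0.3 to 0.775 m from the base axis. Payload 14.6 kg.
Tool frame: the origin (TCP) lies on the centre line of the jaws, within the pads' length; the fingertips stand ahead of it and the grasp point (between the pads) lies 2 mm behind it (nose_length is the z of the fingertips in the tool frame, in m); z points along the fingers, y is the line along which they close (so a half turn about z gives the same grasp; the last joint's range is limited). The gripper opens to 85 mm and grips with 20 to 120 N. Pads are 22 mm wide; open, the fingers measure 114 mm over their backs; the gripper's body (76 mm by 85 mm) begins 54 mm behind the grasp point. The pads swing forward as they close: fully open they stand 13 mm farther back than shut.
Start: joints at [-1.324, 0.3, 1.521, -0, 1.321, -0.067], TCP at [0.17, -0.523, 0.227] pointing down, gripper open.
Joint ranges: [-3.03, 3.03], [-0.79, 2.21], [0.23, 2.52], [-1.04, 4.18], [0, 3.07], [-2.55, 2.55]. Speed limits (rad/s): [2.22, 2.22, 2.57, 3.14, 3.14, 3.14].

## Interface

Orientations are given as a rotation vector (axis times angle).
In Python, from plant import * gives the robot as it stands.
- The arm moves only by the tool drive_tool, never from a script. Its argument "series" is a list that holds one entry, the list of rows, each a list of 6 numbers: the shift along the tool's x, y, z in cm, then the turn, a rotation vector about the tool's x, y, z in rad. In form: [[[x, y, z, wx, wy, wz], ...]]. A call has 1 to 12 rows; each row is the pose to reach, as a shift and turn from the pose commanded when the call began, along the tool's axes at that moment; what a row does not reach only later rows make up. A row lasts 1/12 s, in which the tool goes at most 41.7 mm and 7.16 degrees, less where a joint would pass 70% of its speed; a pose out of reach is approached as far as the arm can. A call with a gripper value outside its range is refused whole. "fingers" is the opening, from 0 (shut) to 1 (fully open), set as the call begins (left out, the last holds). The fingers move at their own pace and stop on an object; "force" is the grip in N (left out, the last holds). Time passes only in rows, so rows that repeat a pose let the fingers close. It gives the time, the measured TCP pose, the force, the opening and the grip force at its end, in the units of the state.
- read_state(): the state, without advancing time (a new reading comes with each control period).
- read_camera(name): name is "scene" or "top" or "wrist"; returns the picture (384x512x3 uint8, red, green, blue); there is no depth.
- camera_info(name): a dict with "fx", "fy", "cx", "cy" (pixels), "cam_to_world" (4x4, takes a point from camera to world coordinates); the wrist camera has in their place "T_tool_cam" (4x4, takes a point from camera to tool coordinates, whose origin is the TCP and whose axes are the flange's). Camera axes: x right, y up, looking along -z (the intrinsics and any distortion apply to the point x, -y, -z); pixel columns grow to the right and rows downward; lengths in m; the calibration is good to about 2 mm. The wrist camera is an equidistant fisheye: a pixel r from the principal point sees the ray r / f radians off the axis. A picture is of the moment at which its call begins: read the wrist's pose just before it. camera_info takes no time and is no camera call.
- sign_off(): hands the job in; it is judged then, once.
The state is a dict: "time": time; "joints": joint angles; "joint_vel": joint speeds; "joint_efforts": joint torques, N m; "position": TCP position; "tool_rot": TCP orientation; "ft_force": force on the tool from outside, world axes, zero at the start; "ft_torque": the same for the moment, N m; "opening": finger opening in m; "gripper_force": force on a finger pad.
Only numpy, scipy, OpenCV 4.12 (cv2) and the standard library are available. Lean on these libraries where they do the work, as an engineer would, in place of code of your own. Each camera call takes 0.05 s, during which the arm holds its last target. There are 200 camera calls.

## Working session

There is one attempt and no reset: what is moved stays moved. The work goes in short steps, Python scripts to look and compute and a tool call to move; the robot and the scene stay as the last step left them, time stands still between calls to the robot, and variables do not carry over. Pictures are saved under pics/ and viewed, at most 10 in all, crops included, and the job is handed in when it is done.

Besides the shell and the picture viewer there is one more tool, called after ">>>" as name(argument=value, ...), one argument or row to a line, values as JSON. drive_tool: Moves the arm, as the interface text tells. Its arguments: {"type":"object","properties":{"series":{"type":"array","items":{"type":"array","items":{"type":"array","items":{"type":"number"}}}},"fingers":{"type":"number"},"force":{"type":"number"}},"required":["series"]}

```bash
ls; mkdir -p pics; cat > s1.py <<'E'
from plant import *
import cv2,numpy as np
for n in ["scene","top"]:
    im=read_camera(n); cv2.imwrite(f"pics/{n}0.png",im[:,:,::-1])
    i=camera_info(n); print(n,i)
s=read_state(); print(s)
print(camera_info("wrist"))
E
python3 s1.py; python3 -c "
import cv2,numpy as np
a=cv2.imread('pics/scene0.png');b=cv2.imread('pics/top0.png')
cv2.imwrite('pics/top0b.png',cv2.resize(b,(800,600),interpolation=cv2.INTER_CUBIC))
cv2.imwrite('pics/scene0b.png',cv2.resize(a,(800,600),interpolation=cv2.INTER_CUBIC))"
```

```text
pics
scene {'fx': 350.7871543389587, 'fy': 350.7871543389587, 'cx': 257.6349517103121, 'cy': 190.15259104128688, 'cam_to_world': array([[ 0.02368897, -0.76197941,  0.64716783,  1.15085517],
       [ 0.9995187 ,  0.00508194, -0.03060293, -0.03423122],
       [ 0.02002993,  0.64758131,  0.76173306,  0.87131462],
       [ 0.        ,  0.        ,  0.        ,  1.        ]])}
top {'fx': 483.4462344019369, 'fy': 483.4462344019369, 'cx': 258.74751494050275, 'cy': 199.05997812206584, 'cam_to_world': array([[-0.00793378,  0.99342747, -0.11418812,  0.3060018 ],
       [-0.99995222, -0.0085339 , -0.00476764, -0.01080076],
       [-0.00571077,  0.11414484,  0.99344771,  1.60900161],
       [ 0.        ,  0.        ,  0.        ,  1.        ]])}
{'time': 0.1, 'joints': array([-1.32357994e+00,  3.00407987e-01,  1.52153295e+00, -1.54854545e-06,
        1.32069293e+00, -6.66036508e-02]), 'joint_vel': array([ 0.00077841, -0.00019667, -0.00068673,  0.00052099, -0.00234044,
       -0.00012252]), 'joint_efforts': array([ 8.74337602e-04, -5.44375741e+01, -3.62364936e+01, -3.69807958e-05,
        3.05830414e-03,  1.22416645e-05]), 'position': array([ 0.16972349, -0.52292895,  0.2265763 ]), 'tool_rot': array([-3.10197355e+00, -4.90765638e-01,  1.49796762e-04]), 'ft_force': array([ 0.28739631,  0.23885178, -0.54084119]), 'ft_torque': array([-0.02403219,  0.03481279,  0.00293106]), 'gripper_force': 0.0, 'opening': 0.08518758918231802}
{'fx': 297.3186396354542, 'fy': 297.3186396354542, 'cx': 257.252803946036, 'cy': 195.2355204877215, 'T_tool_cam': array([[-9.64720509e-04,  9.49361796e-01,  3.14183464e-01,
         8.07667427e-02],
       [ 9.99999258e-01,  1.14957117e-03, -4.03073904e-04,
         3.88386077e-04],
       [-7.43839217e-04,  3.14182842e-01, -9.49362201e-01,
        -1.45543168e-01],
       [ 0.00000000e+00,  0.00000000e+00,  0.00000000e+00,
         1.00000000e+00]])}
```

View pics/top0b.png

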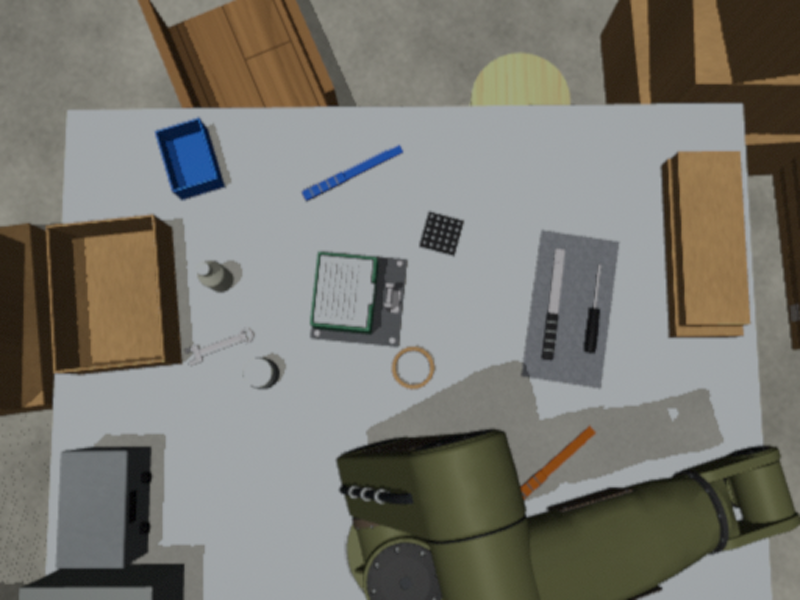

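View pics/scene0b.png

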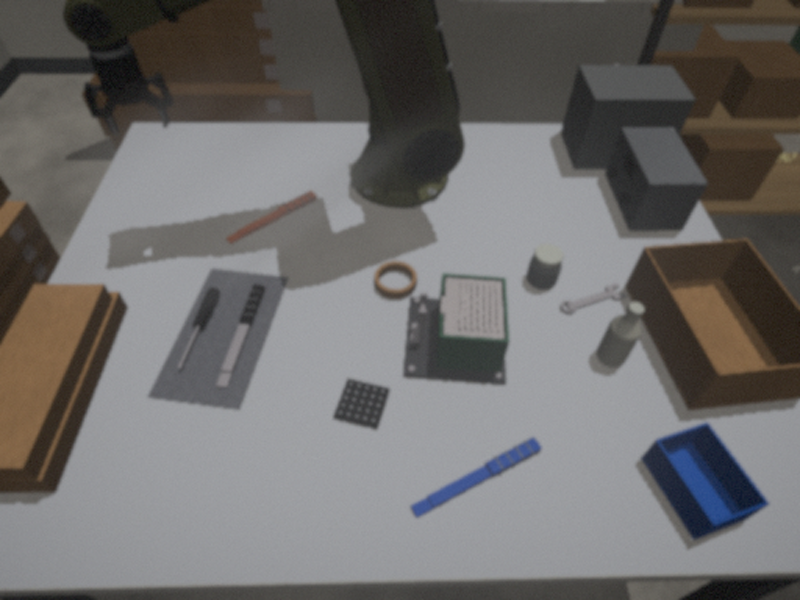

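The top view (in 800x600 pixels) shows several bar-like things:
- Steel and black bar on the mat's +y half, about (553,305), toe up at (558,252).
- Screwdriver, about (595,310).
- Blue look-alike, about (352,173).
- Orange look-alike, about (560,460).

The first one fits the description: black handle, steel shank, on the grey mat. The jig is at about (350,292), with its fulcrum on the right at (393,297), so jig +y points left in the image (world +y). The scene view agrees. Next I measure and check one enlarged crop.

```bash
cat > h.py <<'E'
from plant import *
import cv2,numpy as np
from scipy.spatial.transform import Rotation as R
def ray(uv,name,T=None):
    i=camera_info(name); uv=np.atleast_2d(uv).astype(float)
    a=(uv-[i['cx'],i['cy']])/[i['fx'],i['fy']]
    if name=="wrist":
        th=np.linalg.norm(a,axis=1,keepdims=True)
        d=np.c_[a*np.sin(th)/np.maximum(th,1e-9),np.cos(th)]
        M=T@i['T_tool_cam']
    else: d=np.c_[a,np.ones(len(a))]; M=i['cam_to_world']
    d=d*[1,-1,-1]
    return M[:3,3], d@M[:3,:3].T
def onz(uv,z,name,T=None):
    o,d=ray(uv,name,T); return o+d*((z-o[2])/d[:,2])[:,None]
def pose(s=None):
    s=s or read_state(); T=np.eye(4); T[:3,:3]=R.from_rotvec(s['tool_rot']).as_matrix(); T[:3,3]=s['position']; return T
def proj(P,name,T=None):
    i=camera_info(name); M=i['cam_to_world'] if name!="wrist" else T@i['T_tool_cam']
    p=(np.linalg.inv(M)@np.r_[P,1])[:3]*[1,-1,-1]
    if name=="wrist":
        r=np.linalg.norm(p[:2]); th=np.arctan2(r,p[2]); q=p[:2]/r*th
    else: q=p[:2]/p[2]
    return q*[i['fx'],i['fy']]+[i['cx'],i['cy']]
E
cat > m.py <<'E'
from h import *
im=cv2.imread('pics/top0.png'); k=512/800
hsv=cv2.cvtColor(im,cv2.COLOR_BGR2HSV)
def big(m): 
    c,_=cv2.findContours(m.astype(np.uint8),0,2); return max(c,key=cv2.contourArea)
g=(cv2.inRange(hsv,(55,60,20),(95,255,255)))
c=big(g); r=cv2.minAreaRect(c); b=cv2.boxPoints(r); print("green",r); print(onz(b,.108,"top").round(4))
gray=hsv[:,:,2]
# bar: handle (dark) and steel (bright) inside mat region
roi=np.zeros_like(gray);roi[int(235*k):int(372*k),int(538*k):int(575*k)]=1
print("mat v",np.median(gray[160:235,345:385]))
st=big((gray>140)&(roi>0)); hd=big(cv2.morphologyEx(((gray<60)&(roi>0)).astype(np.uint8),cv2.MORPH_CLOSE,np.ones((5,5))))
for n,c,z in(("steel",st,.012),("handle",hd,.018)):
    r=cv2.minAreaRect(c); print(n,r); print(onz(cv2.boxPoints(r),z,"top").round(4), onz([r[0]],z,"top").round(4))
cr=im[140:250,190:400]; cv2.imwrite('pics/crop0.png',cv2.resize(cr,(800,419),interpolation=cv2.INTER_CUBIC))
print([k for k in globals() if not k.startswith('_')])
import plant; print([k for k in dir(plant) if not k.startswith('__')], getattr(plant,'nose_length',None))
E
python3 m.py
```

```text
green ((219.02438354492188, 198.28050231933594), (39.20319366455078, 26.39313507080078), 6.34019136428833)
[[0.4482 0.1859 0.108 ]
 [0.5308 0.1773 0.108 ]
 [0.516  0.055  0.108 ]
 [0.4336 0.0644 0.108 ]]
mat v 108.0
steel ((355.7938232421875, 179.42434692382812), (5.504211902618408, 39.52378845214844), 6.115502834320068)
[[ 0.4879 -0.3094  0.012 ]
 [ 0.6204 -0.3275  0.012 ]
 [ 0.6182 -0.3457  0.012 ]
 [ 0.4858 -0.3275  0.012 ]] [[ 0.5527 -0.3275  0.012 ]]
handle ((351.5692443847656, 214.94615173339844), (7.069979667663574, 28.77605628967285), 7.125016689300537)
[[ 0.3881 -0.29    0.018 ]
 [ 0.4824 -0.3045  0.018 ]
 [ 0.4793 -0.3276  0.018 ]
 [ 0.385  -0.3129  0.018 ]] [[ 0.4335 -0.3087  0.018 ]]
['read_camera', 'camera_info', 'sign_off', 'read_state', 'IKError', 'nose_length', 'cv2', 'np', 'R', 'ray', 'onz', 'pose', 'proj', 'im', 'k', 'hsv', 'big', 'g', 'c', 'r', 'b', 'gray', 'roi', 'st', 'hd', 'n', 'z', 'cr']
['IKError', 'camera_info', 'nose_length', 'read_camera', 'read_state', 'sign_off'] 0.017
```

View pics/crop0.png

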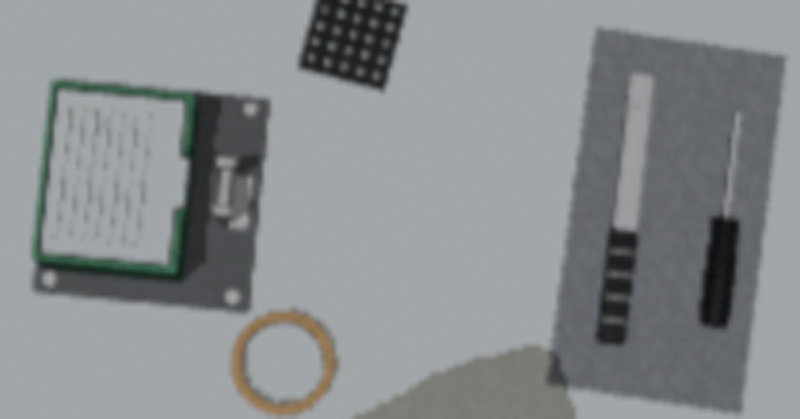

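The crop confirms it: the steel bar with the black ribbed handle lies left of the screwdriver on the mat, toe up. The jig, its notch and the fulcrum bracket (crop 230,190) are also clear. Next I move above the handle.

```bash
cat >> h.py <<'E'
def frame(yaw,tilt=0):
    "tool down, x at yaw; tilt>0: bar toe up (rad)"
    x=np.array([np.cos(yaw)*np.cos(tilt),np.sin(yaw)*np.cos(tilt),np.sin(tilt)])
    y=np.array([np.sin(yaw),-np.cos(yaw),0]); return np.c_[x,y,np.cross(x,y)]
def go(p,yaw,tilt=0):
    T=pose(); F=frame(yaw,tilt)
    print("row", (T[:3,:3].T@(np.array(p)-T[:3,3])*100).round(2), R.from_matrix(T[:3,:3].T@F).as_rotvec().round(4))
E
python3 -c "
from h import *
go([.4535,-.312,.2],-.136)"
```

```text
row [ 33.5  -11.3    2.67] [-1.000e-03  2.000e-04  4.498e-01]
```

>>> drive_tool(
  series=[
    [[33.5,-11.3,2.7,0,0,0.45],[33.5,-11.3,2.7,0,0,0.45],[33.5,-11.3,2.7,0,0,0.45],[33.5,-11.3,2.7,0,0,0.45],[33.5,-11.3,2.7,0,0,0.45],[33.5,-11.3,2.7,0,0,0.45],[33.5,-11.3,2.7,0,0,0.45],[33.5,-11.3,2.7,0,0,0.45],[33.5,-11.3,2.7,0,0,0.45],[33.5,-11.3,2.7,0,0,0.45],[33.5,-11.3,2.7,0,0,0.45]],
  ],
  fingers=1,
  force=100,
)

```text
time: 1.02
position: [0.4542, -0.3112, 0.1995]
tool_rot: [-3.134, 0.21, 0.002]
ft_force: [-0.3, -0.0, -0.1]
opening: 0.0852
gripper_force: 0.0
```

```bash
cat > w.py <<'E'
from h import *
import sys
T=pose(); im=read_camera("wrist"); n=sys.argv[1]
cv2.imwrite(f"pics/{n}.png",im[:,:,::-1]); np.save(f"pics/{n}.npy",T)
cv2.imwrite(f"pics/{n}b.png",cv2.resize(im[:,:,::-1],(800,600),interpolation=cv2.INTER_CUBIC))
print(T.round(4))
E
python3 w.py w1
```

```text
[[ 9.911e-01 -1.331e-01 -9.000e-04  4.542e-01]
 [-1.331e-01 -9.911e-01  6.000e-04 -3.112e-01]
 [-1.000e-03 -5.000e-04 -1.000e+00  1.995e-01]
 [ 0.000e+00  0.000e+00  0.000e+00  1.000e+00]]
```

View pics/w1b.png

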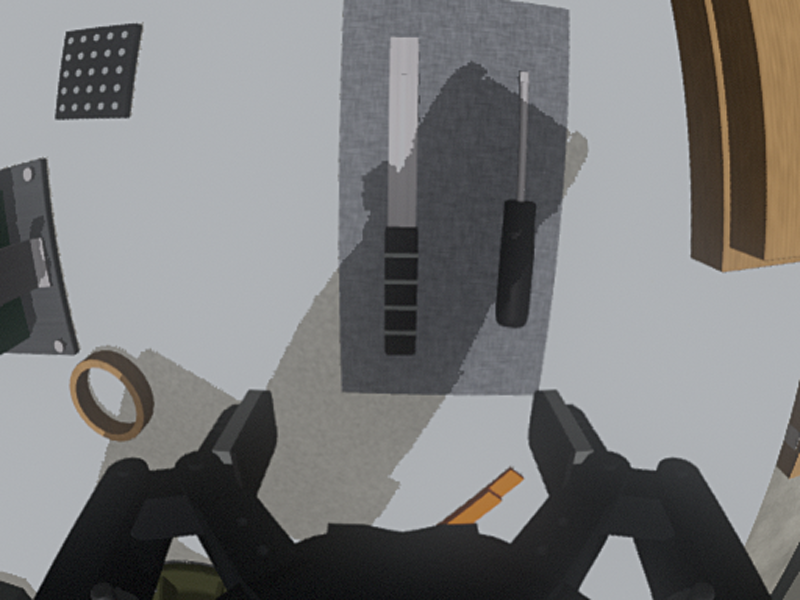

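The wrist view shows the bar with its toe end at (404,38), handle start at (401,228) and handle end at (400,355), in 800-pixel coordinates. The screwdriver is on the right, and the tile, jig and tape are on the left.

```bash
python3 -c "
from h import *
T=np.load('pics/w1.npy'); k=.64
for n,p,z in (('toe',(404,38),.007),('hs',(401.5,228),.018),('he',(400.5,355),.018),('hl',(386,300),.018),('hr',(416,300),.018),('shl',(388.5,200),.012),('shr',(417,200),.012)):
    print(n,onz([np.array(p)*k],z,'wrist',T).round(4))
"
```

```text
toe [[ 0.6215 -0.3356  0.007 ]]
hs [[ 0.4841 -0.3153  0.018 ]]
he [[ 0.3869 -0.3013  0.018 ]]
hl [[ 0.4325 -0.2967  0.018 ]]
hr [[ 0.4295 -0.3187  0.018 ]]
shl [[ 0.5047 -0.3087  0.012 ]]
shr [[ 0.5019 -0.3288  0.012 ]]
```

>>> drive_tool(
  series=[
    [[0,0,4,0,0,0.012],[0,0,8,0,0,0.012],[0,0,12,0,0,0.012],[0,0,15,0,0,0.012],[0,0,17.2,0,0,0.012],[0,0,17.8,0,0,0.012],[0,0,17.8,0,0,0.012]],
  ],
)

```text
time: 1.65
position: [0.4522, -0.3127, 0.021]
tool_rot: [-3.131, 0.235, 0.004]
ft_force: [0.1, -0.5, 0.6]
opening: 0.0855
gripper_force: 0.0
```

>>> drive_tool(
  series=[
    [[0,0,0,0,0,0],[0,0,0,0,0,0],[0,0,0,0,0,0],[0,0,0,0,0,0],[0,0,0,0,0,0],[0,0,0,0,0,0],[0,0,0,0,0,0],[0,0,0,0,0,0]],
  ],
  fingers=0,
  force=100,
)

```text
time: 2.32
position: [0.4536, -0.3122, 0.0222]
tool_rot: [3.133, -0.233, 0.0]
ft_force: [0.0, -0.1, 1.0]
opening: -0.0001
gripper_force: 0.0
```

```bash
python3 w.py w2; python3 -c "
from h import *; print(read_state()['opening'],read_state()['gripper_force'])"
```

```text
[[ 9.890e-01 -1.476e-01  1.000e-04  4.536e-01]
 [-1.476e-01 -9.890e-01 -0.000e+00 -3.122e-01]
 [ 1.000e-04  0.000e+00 -1.000e+00  2.220e-02]
 [ 0.000e+00  0.000e+00  0.000e+00  1.000e+00]]
8.728111052885577e-05 0.0
```

View pics/w2b.png

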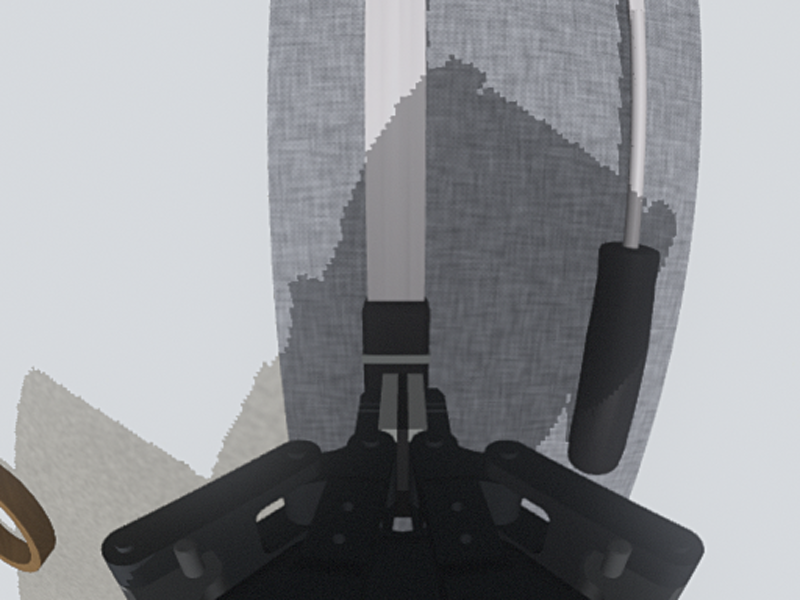

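The wrist view shows the fingers shut over the top of the handle, with the pads at (403,400) and the handle undisturbed below. They closed above it, so I check where the tips really are in the tool frame.

```bash
python3 -c "
from h import *
T=np.load('pics/w2.npy')
for z in (-.02,-.01,0,.004,.01,.017):
  for x in (.011,):
    P=(T@[x,0,z,1])[:3]; print(z,(proj(P,'wrist',T)/.64).round(0), 'halfwidth5mm', (proj((T@[x,.005,z,1])[:3],'wrist',T)/.64).round(0))
b=np.array([.504,-.3184,0]);d=np.array([np.cos(-.145),np.sin(-.145),0])
for x in(-.02,-.042,-.065): print(x,(proj(b+d*x+[0,0,.018],'wrist',T)/.64).round(0))
"
```

```text
-0.02 [401. 393.] halfwidth5mm [417. 393.]
-0.01 [401. 378.] halfwidth5mm [416. 378.]
0 [401. 365.] halfwidth5mm [415. 365.]
0.004 [401. 360.] halfwidth5mm [415. 360.]
0.01 [401. 353.] halfwidth5mm [415. 353.]
0.017 [401. 345.] halfwidth5mm [414. 345.]
-0.02 [397. 307.]
-0.042 [397. 365.]
-0.065 [398. 420.]
```

```bash
python3 -c "
import cv2,numpy as np
a=cv2.imread('pics/w2.png')[180:350,190:330]
a=(255*(a/255.)**.45).astype(np.uint8)
cv2.imwrite('pics/w2c.png',cv2.resize(a,None,fx=3.5,fy=3.5,interpolation=cv2.INTER_CUBIC))"
```

```text
(no output)
```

View pics/w2c.png

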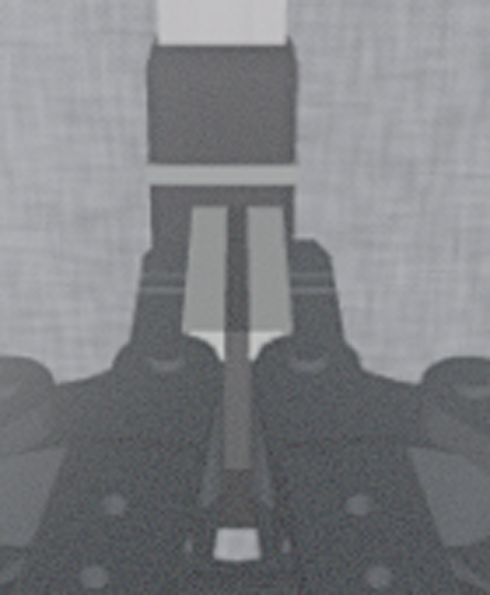

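The enlarged crop shows the pads shut above the handle, their tips at (240,205), with the handle not between them. I feel downward to find the real tip height.

>>> drive_tool(
  series=[
    [[0,0,0.1,0,0,0],[0,0,0.2,0,0,0],[0,0,0.3,0,0,0],[0,0,0.3,0,0,0]],
  ],
)

```text
time: 2.7
position: [0.4534, -0.3122, 0.0188]
tool_rot: [-3.133, 0.233, 0.001]
ft_force: [-0.9, -0.2, 0.7]
opening: 0.0001
gripper_force: 0.0
```

>>> drive_tool(
  series=[
    [[0,0,0.1,0,0,0],[0,0,0.2,0,0,0],[0,0,0.3,0,0,0],[0,0,0.3,0,0,0]],
  ],
)

```text
time: 3.03
position: [0.4534, -0.3122, 0.0158]
tool_rot: [-3.133, 0.233, 0.0]
ft_force: [0.1, 0.2, 0.1]
opening: -0.0001
gripper_force: 0.0
```

```bash
python3 w.py w3; python3 -c "
from h import *
b=np.array([.504,-.3184,0]);d=np.array([np.cos(-.145),np.sin(-.145),0]);n=np.array([-d[1],d[0],0])
for nm in('w2','w3'):
  T=np.load(f'pics/{nm}.npy')
  for dz in (0,.01,.02,.03):
    S=T.copy();S[2,3]+=dz
    L=proj(b+d*-.03+n*.012+[0,0,.018],'wrist',S);Q=proj(b+d*-.03-n*.012+[0,0,.018],'wrist',S)
    L2=proj(b+d*.03+n*.01+[0,0,.012],'wrist',S);Q2=proj(b+d*.03-n*.01+[0,0,.012],'wrist',S)
    print(nm,dz,'handle',L.round(1),Q.round(1),'w',(Q-L)[0].round(1),'shank',L2.round(1),(Q2-L2)[0].round(1))
  g=cv2.cvtColor(cv2.imread(f'pics/{nm}.png'),6)
  print(g[208,222:286].tolist());print(g[140,222:286].tolist())
"
```

```text
[[ 9.890e-01 -1.477e-01 -2.000e-04  4.534e-01]
 [-1.477e-01 -9.890e-01  2.000e-04 -3.122e-01]
 [-3.000e-04 -2.000e-04 -1.000e+00  1.580e-02]
 [ 0.000e+00  0.000e+00  0.000e+00  1.000e+00]]
w2 0 handle [232.2 213.9] [276.3 213.8] w 44.2 shank [234.2 100.8] 38.8
w2 0.01 handle [233.5 207.5] [275.3 207.3] w 41.8 shank [235.6 100.8] 36.5
w2 0.02 handle [234.8 201.6] [274.3 201.5] w 39.6 shank [236.8 100.8] 34.4
w2 0.03 handle [235.9 196.4] [273.5 196.3] w 37.6 shank [237.9 100.7] 32.5
[96, 91, 92, 98, 101, 97, 92, 94, 95, 94, 40, 35, 39, 37, 41, 40, 38, 39, 39, 38, 38, 40, 38, 40, 35, 37, 38, 41, 41, 38, 40, 40, 38, 39, 40, 40, 38, 37, 36, 37, 40, 38, 37, 35, 40, 33, 40, 37, 38, 39, 33, 31, 47, 79, 93, 94, 90, 91, 93, 90, 91, 92, 94, 95]
[99, 96, 93, 94, 94, 95, 94, 97, 101, 98, 93, 96, 128, 141, 141, 140, 140, 140, 139, 139, 141, 140, 140, 140, 141, 140, 142, 142, 142, 142, 142, 141, 142, 141, 142, 141, 140, 140, 138, 136, 139, 140, 142, 142, 140, 141, 140, 141, 141, 134, 118, 104, 99, 98, 99, 100, 98, 96, 95, 93, 94, 92, 101, 101]
w3 0 handle [231.3 218.2] [277.2 218.1] w 45.9 shank [233.3 100.6] 40.4
w3 0.01 handle [232.8 211.3] [276.  211.1] w 43.3 shank [234.8 100.6] 37.9
w3 0.02 handle [234.1 205. ] [275.  204.9] w 40.9 shank [236.1 100.6] 35.7
w3 0.03 handle [235.3 199.5] [274.1 199.3] w 38.8 shank [237.3 100.5] 33.7
[99, 99, 101, 104, 98, 92, 89, 92, 91, 41, 36, 40, 41, 40, 42, 38, 36, 43, 39, 38, 39, 38, 39, 39, 39, 38, 38, 39, 40, 37, 40, 36, 41, 37, 38, 39, 41, 35, 37, 40, 39, 40, 39, 39, 36, 38, 37, 39, 37, 37, 37, 32, 33, 49, 83, 99, 100, 97, 99, 100, 100, 95, 93, 93]
[94, 94, 91, 88, 93, 92, 90, 96, 100, 94, 92, 129, 141, 140, 140, 141, 140, 140, 140, 140, 141, 138, 139, 139, 141, 141, 142, 140, 142, 141, 142, 142, 143, 143, 141, 142, 139, 139, 138, 138, 137, 141, 140, 142, 139, 140, 140, 140, 142, 142, 131, 106, 100, 99, 98, 99, 100, 100, 96, 99, 97, 96, 96, 101]
```

>>> drive_tool(
  series=[
    [[0,0,0.1,0,0,0],[0,0,0.2,0,0,0],[0,0,0.3,0,0,0],[0,0,0.4,0,0,0],[0,0,0.4,0,0,0]],
  ],
)

```text
time: 3.5
position: [0.4537, -0.3124, 0.0138]
tool_rot: [3.133, -0.232, 0.0]
ft_force: [-10.8, 6.5, 24.9]
opening: 0.0002
gripper_force: 12.5
```

The closed tips met the handle top at a TCP reading of about 0.0145, so the shut tips sit about 4 mm behind the nominal TCP. I back off, open, and grip about 13 mm lower than that contact.

>>> drive_tool(
  series=[
    [[0,0,-1.5,0,0,0],[0,0,-1.5,0,0,0],[0,0,-1.5,0,0,0],[0,0,-1.5,0,0,0],[0,0,-1.5,0,0,0],[0,0,-1.5,0,0,0],[0,0,0,0,0,0],[0,0,0.6,0,0,0],[0,0,0.9,0,0,0],[0,0,1.0,0,0,0],[0,0,1.0,0,0,0]],
  ],
  fingers=1,
)

```text
time: 4.42
position: [0.4535, -0.3122, 0.002]
tool_rot: [-3.133, 0.233, 0.001]
ft_force: [-0.9, -0.3, 0.3]
opening: 0.0849
gripper_force: 0.0
```

>>> drive_tool(
  series=[
    [[0,0,0,0,0,0],[0,0,0,0,0,0],[0,0,0,0,0,0],[0,0,0,0,0,0],[0,0,0,0,0,0],[0,0,0,0,0,0],[0,0,0,0,0,0]],
  ],
  fingers=0,
  force=100,
)

```text
time: 5.0
position: [0.4537, -0.3124, 0.0027]
tool_rot: [3.133, -0.232, 0.001]
ft_force: [-2.3, 1.6, 6.9]
opening: 0.0211
gripper_force: 99.1
```

>>> drive_tool(
  series=[
    [[0,0,-1,0,0,0],[0,0,-4,0,0,0],[0,0,-8,0,0,0],[0,0,-12,0,0,0],[0,0,-16,0,0,0],[0,0,-18,0,0,0],[0,0,-18,0,0,0]],
  ],
)

```text
time: 5.58
position: [0.4547, -0.3132, 0.1878]
tool_rot: [3.128, -0.232, 0.01]
ft_force: [0.9, -0.3, -1.5]
opening: 0.0211
gripper_force: 98.7
```

```bash
cat > j.py <<'E'
from h import *
im=cv2.imread('pics/top0.png'); hsv=cv2.cvtColor(im,cv2.COLOR_BGR2HSV)
roi=np.zeros(im.shape[:2],np.uint8); roi[150:226,190:266]=1
# whole silhouette (plate+box): darker than bench or green/aluminium -> use grey-diff for plate right side
b,g,r=[c.astype(int) for c in cv2.split(im)]
green=((g-r>18)&(roi>0)).astype(np.uint8)
ys,xs=np.nonzero(green)
c=cv2.findContours(green,0,2)[0]; pts=np.vstack([q for q in c if cv2.contourArea(q)>5])
rr=cv2.minAreaRect(pts); print('green',rr); print(onz(cv2.boxPoints(rr),.108,'top').round(4))
dark=((hsv[:,:,2]<110)&(roi>0)).astype(np.uint8)
c=max(cv2.findContours(dark,0,2)[0],key=cv2.contourArea); rr=cv2.minAreaRect(c); print('sil',rr); bp=cv2.boxPoints(rr); print(onz(bp,.010,'top').round(4))
E
python3 j.py; python3 w.py w4
```

```text
green ((219.415283203125, 186.31883239746094), (39.37607192993164, 48.49979782104492), 5.90614128112793)
[[0.4508 0.1883 0.108 ]
 [0.6036 0.1735 0.108 ]
 [0.5895 0.0499 0.108 ]
 [0.4371 0.0661 0.108 ]]
sil ((229.12376403808594, 190.76239013671875), (57.314144134521484, 55.82158660888672), 5.710593223571777)
[[ 0.436   0.1995  0.01  ]
 [ 0.6231  0.182   0.01  ]
 [ 0.6019 -0.0096  0.01  ]
 [ 0.4155  0.0103  0.01  ]]
[[ 0.989  -0.1477  0.0063  0.4547]
 [-0.1476 -0.989  -0.0051 -0.3132]
 [ 0.007   0.0041 -1.      0.1878]
 [ 0.      0.      0.      1.    ]]
```

View pics/w4b.png

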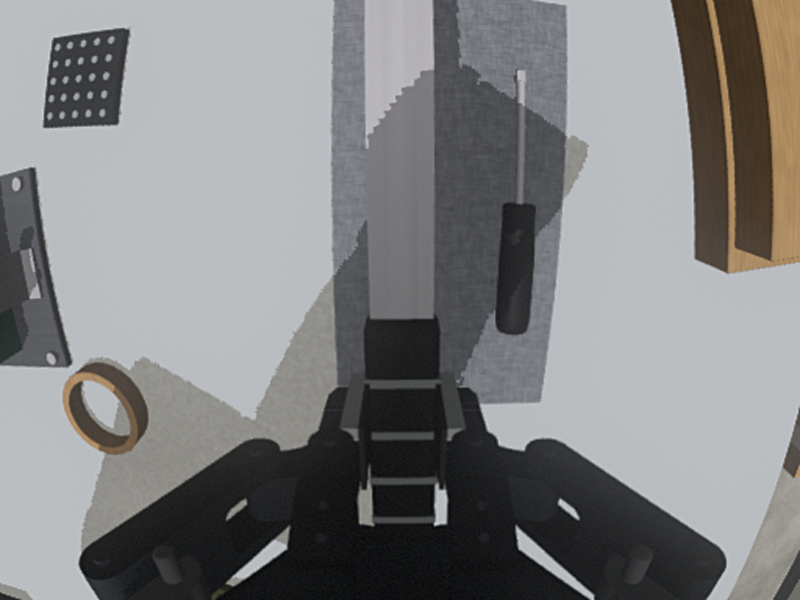

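The bar is gripped and level, with its ribs between the pads at (402,435). From the top view the jig origin is about (0.521, 0.120), with its y axis at about 1.466 rad. Now I move behind the jig.

```bash
cat >> h.py <<'E'
J0=np.array([.521,.120]); JY=1.466
def jw(x,y): # jig xy -> world xy
    c,s=np.cos(JY),np.sin(JY); return J0+x*np.array([s,-c])+y*np.array([c,s])
E
python3 -c "
from h import *
go([*jw(0,-.296),.188],JY)"
```

```text
row [  1.53 -14.2   -0.37] [ 4.4000e-03 -1.0000e-03 -1.6142e+00]
```

>>> drive_tool(
  series=[
    [[1.5,-14.2,-0.3,0,0,-1.61],[1.5,-14.2,-0.3,0,0,-1.61],[1.5,-14.2,-0.3,0,0,-1.61],[1.5,-14.2,-0.3,0,0,-1.61],[1.5,-14.2,-0.3,0,0,-1.61],[1.5,-14.2,-0.3,0,0,-1.61],[1.5,-14.2,-0.3,0,0,-1.61],[1.5,-14.2,-0.3,0,0,-1.61],[1.5,-14.2,-0.3,0,0,-1.61],[1.5,-14.2,-0.3,0,0,-1.61],[1.5,-14.2,-0.3,0,0,-1.61],[1.5,-14.2,-0.3,0,0,-1.61]],
  ],
)

```text
time: 6.63
position: [0.4886, -0.1737, 0.1833]
tool_rot: [-2.443, -1.971, 0.002]
ft_force: [0.5, -0.1, -2.5]
opening: 0.0209
gripper_force: 98.9
```

```bash
python3 -c "
from h import *
go([*jw(0,-.296),.188],JY); print(read_state()['time'],pose().round(3))"
```

```text
row [-0.03  0.16 -0.47] [-0.0031 -0.0007 -0.108 ]
6.6333 [[ 0.211  0.977 -0.003  0.489]
 [ 0.977 -0.211  0.001 -0.174]
 [ 0.001 -0.003 -1.     0.183]
 [ 0.     0.     0.     1.   ]]
```

>>> drive_tool(
  series=[
    [[0,0.15,-0.3,0,0,-0.108],[0,0.15,-0.3,0,0,-0.108],[0,0.15,-0.3,0,0,-0.108]],
  ],
)

```text
time: 6.88
position: [0.4904, -0.1742, 0.1869]
tool_rot: [-2.344, -2.09, 0.001]
ft_force: [0.4, -0.6, -3.2]
opening: 0.0209
gripper_force: 99.0
```

```bash
python3 w.py w5
```

```text
[[ 1.143e-01  9.934e-01 -1.700e-03  4.904e-01]
 [ 9.934e-01 -1.143e-01  7.000e-04 -1.742e-01]
 [ 5.000e-04 -1.800e-03 -1.000e+00  1.869e-01]
 [ 0.000e+00  0.000e+00  0.000e+00  1.000e+00]]
```

View pics/w5b.png

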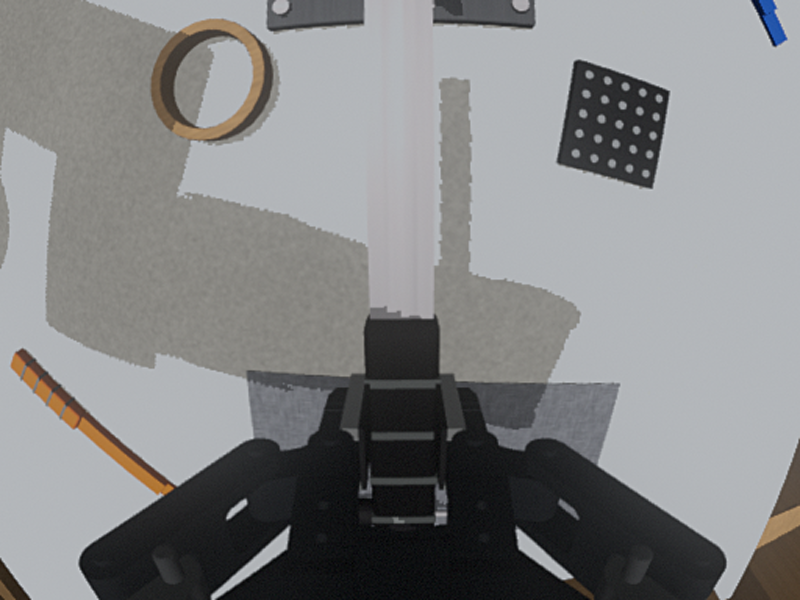

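The wrist view shows the bar ahead with the plate's front edge corners at (267,28) and (535,24). The tape (212,80) and tile (612,123) are clear of the path.

```bash
python3 -c "
from h import *
T=np.load('pics/w5.npy')
P=onz(np.array([(267,24),(535,20),(281,6),(521,4)])*.64,.01,'wrist',T); print(P.round(4),P[:2].mean(0),np.linalg.norm(P[1]-P[0]))
d=P[1]-P[0]; print('yaw',np.pi/2+np.arctan2(d[1],d[0]), np.pi/2+np.arctan2(*(P[3]-P[2])[[1,0]]), 'exp',jw(0,-.12), jw(-.095,-.12),jw(.095,-.12))
go([*jw(0,-.296),.135],JY,-.07)
"
```

```text
[[ 0.4173  0.0161  0.01  ]
 [ 0.6038 -0.0026  0.01  ]
 [ 0.4286  0.0279  0.01  ]
 [ 0.5953  0.0099  0.01  ]] [0.51057048 0.0067802  0.01      ] 0.18748411398981685
yaw 1.4706824591174203 1.4634088639912237 exp [0.50844745 0.00065833] [0.41396863 0.01059577] [ 0.60292627 -0.00927911]
row [-0.03 -0.02  5.21] [-0.002  -0.0705 -0.0101]
```

```bash
sed -i 's/J0=np.array(\[.521,.120\])/J0=np.array([.522,.120])/' h.py; python3 -c "
from h import *
go([*jw(0,-.242),.137],JY,-.07)
"
```

```text
row [5.38 0.02 5.01] [-0.002  -0.0705 -0.0101]
```

>>> drive_tool(
  series=[
    [[2.7,0,2,0,-0.04,-0.01],[5.4,0,4,0,-0.07,-0.01],[5.4,0,5,0,-0.07,-0.01],[5.4,0,5,0,-0.07,-0.01],[5.4,0,5,0,-0.07,-0.01]],
  ],
)

```text
time: 7.35
position: [0.4966, -0.1207, 0.1378]
tool_rot: [2.298, 2.073, -0.081]
ft_force: [0.6, 0.4, -2.3]
opening: 0.0208
gripper_force: 98.9
```

```bash
python3 w.py w6; python3 -c "
import cv2
from h import *
a=cv2.imread('pics/w6.png')[0:190,120:400]; a=(255*(a/255.)**.6).astype(np.uint8); cv2.imwrite('pics/w6c.png',cv2.resize(a,None,fx=2.8,fy=2.8,interpolation=cv2.INTER_CUBIC))
T=np.load('pics/w6.npy')
for x,y,z in((-.017,-.092,.108),(.017,-.092,.108),(0,-.092,.086),(-.024,-.06,.108),(.024,-.06,.108),(-.075,-.06,.108),(.075,-.06,.108),(-.095,-.12,.01),(.095,-.12,.01)): print((x,y,z),((proj([*jw(x,y),z],'wrist',T)-[120,0])*2.8).round(0))
print('tip',((proj((T@[.1707,0,.0007,1])[:3],'wrist',T)-[120,0])*2.8).round())
"
```

```text
[[ 0.102   0.9948 -0.0084  0.4966]
 [ 0.9924 -0.1023 -0.0691 -0.1207]
 [-0.0696 -0.0013 -0.9976  0.1378]
 [ 0.      0.      0.      1.    ]]
(-0.017, -0.092, 0.108) [299. -58.]
(0.017, -0.092, 0.108) [471. -58.]
(0, -0.092, 0.086) [385. -29.]
(-0.024, -0.06, 0.108) [ 267. -187.]
(0.024, -0.06, 0.108) [ 503. -186.]
(-0.075, -0.06, 0.108) [  34. -153.]
(0.075, -0.06, 0.108) [ 737. -152.]
(-0.095, -0.12, 0.01) [ 91. 140.]
(0.095, -0.12, 0.01) [679. 141.]
tip [ 383. -180.]
```

View pics/w6c.png

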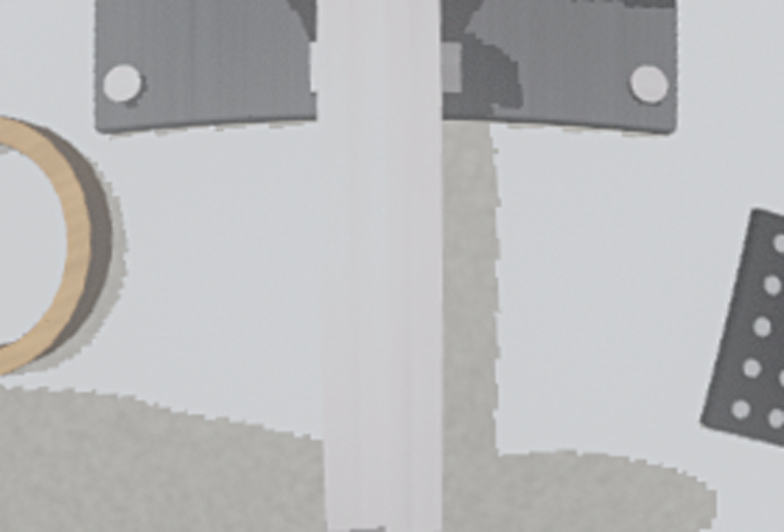

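The crop shows the plate corners at (97,130) and (676,130), the bracket centre at about (386,67), and the bar centre at about (381). The bar is within about 1 mm of the jig's axis. Now I lower it onto the fulcrum.

>>> drive_tool(
  series=[
    [[0.14,0,2,0,0,0],[0.22,0,3.2,0,0,0],[0.26,0,3.7,0,0,0],[0.26,0,3.7,0,0,0],[0.26,0,3.7,0,0,0]],
  ],
)

```text
time: 7.82
position: [0.4971, -0.1213, 0.1019]
tool_rot: [2.296, 2.073, -0.08]
ft_force: [0.5, -0.6, -0.9]
opening: 0.0208
gripper_force: 98.9
```

>>> drive_tool(
  series=[
    [[0,0,0.1,0,0,0],[0,0,0.2,0,0,0],[0,0,0.3,0,0,0],[0,0,0.3,0,0,0]],
  ],
)

```text
time: 8.15
position: [0.4968, -0.1209, 0.0982]
tool_rot: [2.295, 2.074, -0.08]
ft_force: [-0.4, -0.3, -3.0]
opening: 0.0212
gripper_force: 98.9
```

>>> drive_tool(
  series=[
    [[0,0,0.05,0,0,0],[0,0,0.1,0,0,0],[0,0,0.15,0,0,0],[0,0,0.2,0,0,0],[0,0,0.2,0,0,0]],
  ],
)

```text
time: 8.57
position: [0.4968, -0.1211, 0.096]
tool_rot: [2.295, 2.074, -0.081]
ft_force: [0.5, -1.9, 0.0]
opening: 0.0216
gripper_force: 99.1
```

>>> drive_tool(
  series=[
    [[0,0,0.05,0,0,0],[0,0,0.1,0,0,0],[0,0,0.1,0,0,0]],
  ],
)

```text
time: 8.82
position: [0.4968, -0.1211, 0.095]
tool_rot: [2.295, 2.074, -0.081]
ft_force: [-0.1, -1.3, 1.5]
opening: 0.021
gripper_force: 99.2
```

>>> drive_tool(
  series=[
    [[0,0,-0.1,0,0,0],[0.6,0,-0.1,0,0,0],[1.2,0,-0.1,0,0,0],[1.7,0,-0.1,0,0,0],[2.0,0,-0.1,0,0,0],[2.0,0,-0.1,0,0,0]],
  ],
)

```text
time: 9.32
position: [0.4988, -0.1002, 0.0945]
tool_rot: [2.295, 2.076, -0.08]
ft_force: [1.0, 1.9, 0.8]
opening: 0.0209
gripper_force: 99.2
```

>>> drive_tool(
  series=[
    [[0.1,0,0,0,0,0],[0.2,0,0,0,0,0],[0.3,0,0,0,0,0],[0.3,0,0,0,0,0]],
  ],
)

```text
time: 9.65
position: [0.4991, -0.0982, 0.0944]
tool_rot: [2.295, 2.074, -0.081]
ft_force: [-0.0, -0.1, -0.4]
opening: 0.0214
gripper_force: 99.2
```

>>> drive_tool(
  series=[
    [[0.1,0,0,0,0,0],[0.2,0,0,0,0,0],[0.3,0,0,0,0,0],[0.4,0,0,0,0,0],[0.4,0,0,0,0,0]],
  ],
)

```text
time: 10.07
position: [0.4995, -0.0941, 0.0941]
tool_rot: [2.295, 2.075, -0.081]
ft_force: [1.3, -0.5, -0.6]
opening: 0.0214
gripper_force: 99.2
```

>>> drive_tool(
  series=[
    [[0.1,0,0,0,0,0],[0.2,0,0,0,0,0],[0.3,0,0,0,0,0],[0.3,0,0,0,0,0]],
  ],
)

```text
time: 10.4
position: [0.4998, -0.091, 0.0939]
tool_rot: [2.295, 2.075, -0.081]
ft_force: [0.3, -0.2, 0.3]
opening: 0.0211
gripper_force: 99.2
```

>>> drive_tool(
  series=[
    [[0.1,0,0,0,0,0],[0.2,0,0,0,0,0],[0.3,0,0,0,0,0],[0.3,0,0,0,0,0]],
  ],
)

```text
time: 10.73
position: [0.5001, -0.0898, 0.094]
tool_rot: [2.294, 2.073, -0.083]
ft_force: [-1.4, -15.6, 1.8]
opening: 0.021
gripper_force: 99.3
```

The stop is felt at about −15.6 N, with the toe about 18–20 mm inside the wall. Next I ease the handle down about the fulcrum until the toe is just under the lip.

```bash
cat >> h.py <<'E'
def pivot(tilts,C=(-.0905,.081),dback=0):
    "rows rotating held bar about fulcrum axis to given tilts"
    T=pose(); x=T[:3,0]; t0=np.arcsin(x[2]); yaw=np.arctan2(x[1],x[0]); print('tilt',t0.round(4),'yaw',yaw.round(4))
    c,s=np.cos(JY),np.sin(JY); r=T[:2,3]-J0; xj=r@[s,-c]; yj=r@[c,s]; print('jig',xj.round(4),yj.round(4))
    for t in tilts:
        a=t-t0; v=np.array([yj-C[0],T[2,3]-C[1]]); w=np.array([np.cos(a)*v[0]-np.sin(a)*v[1],np.sin(a)*v[0]+np.cos(a)*v[1]])
        P=[*jw(xj,C[0]+w[0]),C[1]+w[1]]; go(P,JY,t)
E
python3 -c "
from h import *
pivot([0,.05,.09,.13,.16])"
```

```text
tilt -0.0729 yaw 1.4699
jig 0.0001 -0.211
row [ 0.   -0.    0.88] [0.0003 0.0729 0.0039]
row [ 0.04 -0.    1.49] [0.0002 0.1229 0.0039]
row [ 0.09 -0.    1.97] [1.000e-04 1.629e-01 3.900e-03]
row [ 0.16 -0.    2.45] [0.     0.2029 0.0039]
row [ 0.23 -0.    2.81] [-0.      0.2329  0.0039]
```

>>> drive_tool(
  series=[
    [[-0.1,0,0.3,0,0.025,0],[-0.1,0,0.6,0,0.05,0],[-0.1,0,0.9,0,0.073,0],[-0.08,0,1.2,0,0.098,0],[-0.06,0,1.5,0,0.123,0],[-0.06,0,1.5,0,0.123,0]],
  ],
)

```text
time: 11.23
position: [0.4997, -0.0901, 0.0783]
tool_rot: [-2.304, -2.08, -0.062]
ft_force: [0.4, 0.6, 0.7]
opening: 0.0212
gripper_force: 99.3
```

>>> drive_tool(
  series=[
    [[0.02,0,0.24,0,0.02,0],[0.05,0,0.48,0,0.04,0],[0.05,0,0.48,0,0.04,0]],
  ],
)

```text
time: 11.48
position: [0.4998, -0.0892, 0.0736]
tool_rot: [-2.282, -2.062, -0.107]
ft_force: [0.2, -0.5, -0.0]
opening: 0.0216
gripper_force: 99.3
```

>>> drive_tool(
  series=[
    [[0.05,0,0.24,0,0.02,0],[0.1,0,0.48,0,0.04,0],[0.1,0,0.48,0,0.04,0]],
  ],
)

```text
time: 11.73
position: [0.5003, -0.088, 0.0695]
tool_rot: [-2.261, -2.043, -0.153]
ft_force: [-0.7, -3.3, 6.8]
opening: 0.0213
gripper_force: 100.2
```

>>> drive_tool(
  series=[
    [[0.1,0,0,0,0,0],[0.2,0,0,0,0,0],[0.2,0,0,0,0,0]],
  ],
)

```text
time: 11.98
position: [0.5006, -0.0876, 0.07]
tool_rot: [-2.264, -2.047, -0.149]
ft_force: [-2.4, -19.1, 3.8]
opening: 0.0212
gripper_force: 100.1
```

```bash
python3 -c "
from h import *
pivot([.13])"
```

```text
tilt 0.1302 yaw 1.4701
jig 0.0005 -0.2087
row [ 0.  0. -0.] [ 0.0009 -0.0002  0.0041]
```

>>> drive_tool(
  series=[
    [[-0.15,0,0,0,0,0],[-0.15,0,0,0,0,0]],
  ],
)

```text
time: 12.15
position: [0.5006, -0.0878, 0.0699]
tool_rot: [-2.262, -2.045, -0.152]
ft_force: [-1.2, -6.6, 5.8]
opening: 0.0215
gripper_force: 100.0
```

>>> drive_tool(
  series=[
    [[0,0,0,0,0,0],[0,0,0,0,0,0],[0,0,0,0,0,0],[0,0,0,0,0,0],[0,0,0,0,0,0],[0,0,-1,0,0,0],[0,0,-3,0,0,0],[0,0,-5,0,0,0],[0,0,-5,0,0,0],[0,0,-5,0,0,0],[0,0,-5,0,0,0],[0,0,-5,0,0,0]],
  ],
  fingers=1,
)

```text
time: 13.15
position: [0.4991, -0.0936, 0.1183]
tool_rot: [-2.261, -2.043, -0.149]
ft_force: [-0.3, 0.1, -0.6]
opening: 0.0852
gripper_force: 0.0
```

```bash
cat > sc.py <<'E'
from h import *
import sys
im=read_camera("scene"); n=sys.argv[1]; cv2.imwrite(f"pics/{n}.png",im[:,:,::-1])
w=read_camera("wrist")[:,:,::-1]; cv2.imwrite(f"pics/{n}w.png",w); np.save(f"pics/{n}w.npy",pose())
a=im[150:260,200:340,::-1]
cv2.imwrite(f"pics/{n}c.png",np.hstack([cv2.resize(a,(448,352),interpolation=cv2.INTER_CUBIC),cv2.resize(w,(352,264)).repeat(1,0)[:264] if 0 else cv2.copyMakeBorder(cv2.resize(w,(352,264)),0,88,0,0,0)]))
E
python3 sc.py r1
```

```text
(no output)
```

View pics/r1c.png

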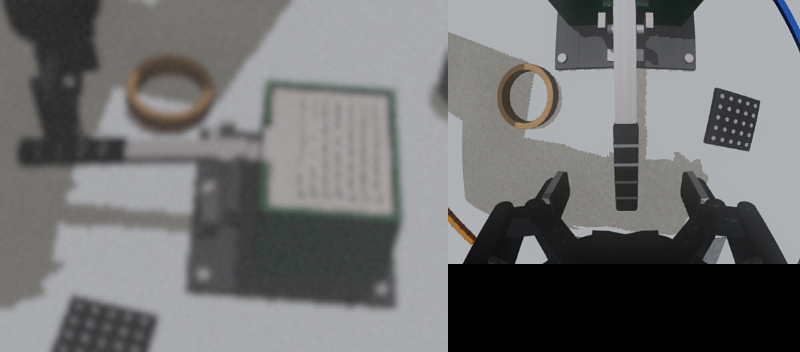

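The bar rests in place on the fulcrum bracket, between the cheeks and with its toe in the notch. The tape and tile are untouched. I regrip at x = −85 mm on the handle.

>>> drive_tool(
  series=[
    [[-3.4,0,0,0,0,0],[-3.4,0,2,0,0,0],[-3.4,0,4,0,0,0],[-3.4,0,4.8,0,0,0],[-3.4,0,5,0,0,0],[-3.4,0,5,0,0,0],[-3.4,0,5,0,0,0]],
  ],
)

```text
time: 13.83
position: [0.4972, -0.1208, 0.0656]
tool_rot: [-2.262, -2.045, -0.151]
ft_force: [-0.8, 1.5, -0.2]
opening: 0.0852
gripper_force: 0.0
```

>>> drive_tool(
  series=[
    [[0,0,0,0,0,0],[0,0,0,0,0,0],[0,0,0,0,0,0],[0,0,0,0,0,0],[0,0,0,0,0,0],[0,0,0,0,0,0],[0,0,0,0,0,0]],
  ],
  fingers=0,
  force=110,
)

```text
time: 14.42
position: [0.4967, -0.1208, 0.065]
tool_rot: [-2.262, -2.044, -0.15]
ft_force: [-0.5, -0.1, 2.4]
opening: 0.021
gripper_force: 107.8
```

```bash
python3 -c "
from h import *
pivot([.18,.23,.28,.33,.38,.40])"
```

```text
tilt 0.133 yaw 1.4698
jig 0.0001 -0.2421
row [-0.    0.    0.72] [-0.0009  0.047   0.0038]
row [0.03 0.   1.48] [-0.001   0.097   0.0038]
row [0.1  0.   2.24] [-0.0011  0.147   0.0037]
row [0.21 0.   2.99] [-0.0012  0.197   0.0037]
row [0.36 0.   3.74] [-0.0013  0.247   0.0037]
row [0.43 0.01 4.04] [-0.0013  0.267   0.0037]
```

>>> drive_tool(
  series=[
    [[0,0,0.36,0,0.023,0],[0,0,0.72,0,0.047,0],[0.01,0,1.1,0,0.072,0],[0.03,0,1.48,0,0.097,0],[0.06,0,1.86,0,0.122,0],[0.1,0,2.24,0,0.147,0],[0.1,0,2.24,0,0.147,0]],
  ],
)

```text
time: 15.0
position: [0.4973, -0.1163, 0.043]
tool_rot: [-2.178, -1.968, -0.31]
ft_force: [-0.6, 6.7, 11.0]
opening: 0.0206
gripper_force: 108.5
```

```bash
python3 -c "
from h import *
pivot([.33,.38,.41])"
```

```text
tilt 0.2831 yaw 1.4696
jig 0.0002 -0.2375
row [-0.    0.    0.71] [-0.0013  0.0469  0.0034]
row [0.03 0.   1.47] [-0.0014  0.0969  0.0034]
row [0.06 0.   1.92] [-0.0015  0.1269  0.0034]
```

>>> drive_tool(
  series=[
    [[0,0,0.36,0,0.023,0],[0,0,0.72,0,0.047,0],[0.01,0,1.1,0,0.072,0],[0.03,0,1.48,0,0.097,0],[0.05,0,1.7,0,0.112,0],[0.05,0,1.7,0,0.112,0],[0.05,0,1.7,0,0.112,0]],
  ],
)

```text
time: 15.58
position: [0.498, -0.1109, 0.0273]
tool_rot: [-2.112, -1.91, -0.421]
ft_force: [-0.0, 7.2, 10.7]
opening: 0.0205
gripper_force: 108.5
```

```bash
cat > mod.py <<'E'
from h import *
# module height check from scene camera: outline of bright plate vs green rim shift
T=pose();x=T[:3,0];t=np.arcsin(x[2]);print('tilt',t,T[2,3]); 
im=read_camera('top');cv2.imwrite('pics/topm.png',im[:,:,::-1])
im=read_camera('scene');cv2.imwrite('pics/scm.png',im[:,:,::-1])
a=cv2.imread('pics/scene0.png').astype(int)
b=im[:,:,::-1].astype(int)
def plate(i):
    h=cv2.cvtColor(i.astype(np.uint8),cv2.COLOR_BGR2HSV); m=((h[:,:,2]>115)&(h[:,:,1]<50)).astype(np.uint8); r=np.zeros_like(m); r[168:225,278:330]=1
    m=cv2.morphologyEx(m*r,cv2.MORPH_CLOSE,np.ones((3,3))); c=max(cv2.findContours(m,0,2)[0],key=cv2.contourArea); return cv2.boundingRect(c),cv2.minAreaRect(c)
print(plate(a));print(plate(b))
for z in(.105,.115,.120): print(z,[proj([*jw(sx*.068,sy*.053),z],'scene').round(1).tolist() for sx,sy in((1,-1),(1,1),(-1,1),(-1,-1))])
E
python3 mod.py
```

```text
tilt 0.3939485942306229 0.02732158113761543
((278, 168, 52, 57), ((303.5, 196.0), (56.0, 51.0), 90.0))
((278, 168, 52, 57), ((303.5, 196.0), (56.0, 51.0), 90.0))
0.105 [[281.8, 213.7], [320.9, 216.7], [319.3, 179.6], [283.4, 176.9]]
0.115 [[282.0, 211.5], [321.5, 214.5], [319.8, 177.3], [283.7, 174.6]]
0.12 [[282.2, 210.3], [321.8, 213.4], [320.0, 176.1], [283.8, 173.5]]
```

```bash
python3 -c "
import cv2,numpy as np
a=cv2.cvtColor(cv2.imread('pics/scene0.png'),6).astype(np.float32);b=cv2.cvtColor(cv2.imread('pics/scm.png'),6).astype(np.float32)
def sh(r,c):
    A=a[r,c];B=b[r,c];return cv2.phaseCorrelate(A,B,cv2.createHanningWindow(A.shape[::-1],cv2.CV_32F))
print('plate',sh(slice(178,214),slice(284,320)),'ref tile',sh(slice(238,278),slice(210,252)),'ref wall',sh(slice(216,246),slice(276,330)))
for i in(a,b): print(i[170:226,296:306].mean(1).astype(int).tolist())
"
```

```text
plate ((0.3256124886092948, -0.3974718919588618), 0.8218671333642653) ref tile ((0.4232329548919118, -0.02739521457451133), 0.9767177988423241) ref wall ((0.03296296537022769, -0.16198441519384765), 1.1255921566927876)
[160, 160, 159, 160, 156, 144, 121, 102, 0, 11, 25, 37, 49, 60, 70, 81, 91, 101, 109, 117, 124, 130, 134, 137, 139, 141, 141, 138, 136, 133, 128, 123, 116, 107, 99, 91, 80, 71, 59, 47, 35, 24, 12, 0, 140, 120, 0, 7, 12, 18, 23, 28, 34, 38, 42, 46]
[174, 173, 173, 173, 173, 170, 167, 165, 0, 13, 27, 40, 53, 66, 77, 89, 100, 110, 119, 126, 134, 139, 144, 147, 150, 151, 150, 149, 147, 143, 139, 132, 125, 117, 108, 98, 88, 75, 63, 52, 41, 27, 12, 0, 89, 85, 0, 7, 13, 19, 25, 31, 36, 40, 46, 50]
```

```bash
cat > ms.py <<'E'
import cv2,numpy as np,sys
a=cv2.cvtColor(cv2.imread('pics/scene0.png'),6).astype(float);b=cv2.cvtColor(cv2.imread(sys.argv[1]),6).astype(float)
for i in(a,b):
    p=i[166:226,296:306].mean(1); print(p.astype(int).tolist())
E
python3 ms.py pics/scm.png
```

```text
[159, 159, 160, 160, 160, 160, 159, 160, 156, 144, 121, 102, 114, 137, 146, 146, 144, 143, 143, 143, 144, 145, 145, 146, 146, 147, 147, 146, 146, 147, 146, 145, 145, 145, 145, 145, 144, 143, 142, 143, 143, 144, 143, 140, 137, 140, 145, 147, 140, 120, 92, 69, 59, 58, 56, 57, 57, 57, 57, 57]
[173, 173, 173, 173, 174, 173, 173, 173, 173, 170, 167, 165, 164, 161, 158, 157, 157, 158, 157, 157, 158, 159, 158, 158, 158, 157, 157, 157, 157, 157, 156, 156, 157, 157, 157, 156, 156, 156, 156, 156, 155, 153, 150, 154, 160, 157, 139, 109, 89, 85, 81, 73, 64, 62, 62, 62, 61, 60, 62, 61]
```

>>> drive_tool(
  series=[
    [[0,0,0.15,0,0.01,0],[0,0,0.3,0,0.02,0],[0,0,0.3,0,0.02,0],[0,0,0.3,0,0.02,0]],
  ],
  force=120,
)

```text
time: 16.02
position: [0.4982, -0.1098, 0.0247]
tool_rot: [-2.1, -1.899, -0.441]
ft_force: [-1.1, 7.8, 11.8]
opening: 0.0211
gripper_force: 119.9
```

```bash
python3 -c "
from h import *
pivot([.3,.2,.1,.02,-.02])"
```

```text
tilt 0.4137 yaw 1.4705
jig 0.0004 -0.231
row [ 0.15 -0.   -1.71] [-0.0013 -0.1137  0.0042]
row [ 0.45 -0.   -3.2 ] [-0.0011 -0.2137  0.0043]
row [ 0.89 -0.   -4.64] [-0.0008 -0.3137  0.0043]
row [ 1.35 -0.   -5.77] [-0.0007 -0.3937  0.0044]
row [ 1.61 -0.   -6.31] [-0.0006 -0.4337  0.0044]
```

>>> drive_tool(
  series=[
    [[0.0,0,-0.85,0,-0.057,0],[0.05,0,-1.71,0,-0.114,0],[0.15,0,-2.45,0,-0.164,0],[0.25,0,-3.2,0,-0.214,0],[0.4,0,-3.92,0,-0.264,0],[0.55,0,-4.64,0,-0.314,0],[0.8,0,-5.2,0,-0.354,0],[1.0,0,-5.77,0,-0.394,0],[1.0,0,-5.77,0,-0.394,0],[1.0,0,-5.77,0,-0.394,0]],
  ],
)

```text
time: 16.85
position: [0.4966, -0.1241, 0.0808]
tool_rot: [-2.321, -2.098, -0.023]
ft_force: [0.4, 1.2, 0.6]
opening: 0.0206
gripper_force: 118.9
```

```bash
python3 -c "
from h import *
im=read_camera('scene');cv2.imwrite('pics/sc2.png',im[:,:,::-1])
pivot([0])"; python3 ms.py pics/sc2.png
```

```text
tilt 0.0198 yaw 1.4697
jig 0.0001 -0.2455
row [ 0.01 -0.   -0.31] [-0.0003 -0.0198  0.0037]
[159, 159, 160, 160, 160, 160, 159, 160, 156, 144, 121, 102, 114, 137, 146, 146, 144, 143, 143, 143, 144, 145, 145, 146, 146, 147, 147, 146, 146, 147, 146, 145, 145, 145, 145, 145, 144, 143, 142, 143, 143, 144, 143, 140, 137, 140, 145, 147, 140, 120, 92, 69, 59, 58, 56, 57, 57, 57, 57, 57]
[169, 169, 168, 168, 169, 168, 169, 168, 168, 164, 162, 159, 157, 153, 153, 153, 152, 153, 152, 152, 152, 154, 153, 153, 152, 153, 153, 153, 153, 153, 153, 152, 153, 152, 152, 152, 152, 152, 151, 151, 150, 148, 148, 153, 156, 152, 133, 103, 83, 82, 79, 71, 62, 60, 60, 60, 60, 60, 59, 60]
```

The module stays up: the plate edge is about 3.1 px higher in the scene view, which is about 13–14 mm and matches the lever geometry. Now I pull the bar out and lift.

>>> drive_tool(
  series=[
    [[0,0,-0.2,0,0,0],[-1,0,-0.25,0,0,0],[-2.5,0,-0.3,0,0,0],[-4,0,-0.3,0,0,0],[-5,0,-1,0,0,0],[-5,0,-4,0,0,0],[-5,0,-8,0,0,0],[-6,0,-11,0,0,0],[-6,0,-11,0,0,0],[-6,0,-11,0,0,0]],
  ],
)

```text
time: 17.73
position: [0.4903, -0.187, 0.1908]
tool_rot: [-2.324, -2.099, -0.022]
ft_force: [-0.2, -0.0, -3.5]
opening: 0.0205
gripper_force: 118.6
```

```bash
python3 -c "
from h import *
im=read_camera('scene');cv2.imwrite('pics/sc3.png',im[:,:,::-1])
d=np.array([np.cos(-.145),np.sin(-.145)]); p=np.array([.504,-.3184])-d*.084
print(p); go([*p,.16],-.145); print(read_state()['joints'])"; python3 ms.py pics/sc3.png
```

```text
[ 0.4208815  -0.30626264]
row [-12.67  -5.63   2.69] [-0.0154 -0.0134  1.6141]
[-0.44164405  0.28004894  1.63800613  0.01790717  1.23050116 -0.34606001]
[159, 159, 160, 160, 160, 160, 159, 160, 156, 144, 121, 102, 114, 137, 146, 146, 144, 143, 143, 143, 144, 145, 145, 146, 146, 147, 147, 146, 146, 147, 146, 145, 145, 145, 145, 145, 144, 143, 142, 143, 143, 144, 143, 140, 137, 140, 145, 147, 140, 120, 92, 69, 59, 58, 56, 57, 57, 57, 57, 57]
[169, 170, 170, 170, 169, 170, 169, 168, 167, 166, 162, 160, 157, 155, 154, 153, 154, 153, 153, 153, 153, 155, 155, 154, 153, 154, 154, 154, 154, 153, 154, 154, 153, 154, 153, 153, 153, 153, 152, 152, 151, 149, 149, 154, 157, 153, 133, 103, 84, 82, 79, 71, 63, 61, 60, 61, 60, 60, 61, 61]
```

>>> drive_tool(
  series=[
    [[-12.6,-5.6,1,0,0,1.61],[-12.6,-5.6,1,0,0,1.61],[-12.6,-5.6,1,0,0,1.61],[-12.6,-5.6,1,0,0,1.61],[-12.6,-5.6,1,0,0,1.61],[-12.6,-5.6,1,0,0,1.61],[-12.6,-5.6,1,0,0,1.61],[-12.6,-5.6,1,0,0,1.61],[-12.6,-5.6,1,0,0,1.61],[-12.6,-5.6,1,0,0,1.61],[-12.6,-5.6,1,0,0,1.61],[-12.6,-5.6,1,0,0,1.61]],
  ],
)

```text
time: 18.78
position: [0.421, -0.3049, 0.1753]
tool_rot: [-3.12, 0.057, 0.003]
ft_force: [1.0, 0.6, -3.1]
opening: 0.0207
gripper_force: 118.5
```

```bash
python3 -c "
from h import *
go([.4209,-.3063,.15],-.145)"
```

```text
row [-0.    0.19  2.52] [-0.0205  0.0034  0.1087]
```

>>> drive_tool(
  series=[
    [[0,0.15,2.5,-0.02,0.003,0.109],[0,0.15,2.5,-0.02,0.003,0.109],[0,0.15,2.5,-0.02,0.003,0.109],[0,0.15,2.5,-0.02,0.003,0.109]],
  ],
)

```text
time: 19.12
position: [0.4216, -0.3064, 0.1522]
tool_rot: [3.134, -0.212, 0.003]
ft_force: [-0.4, -0.5, -1.7]
opening: 0.0206
gripper_force: 118.5
```

```bash
python3 w.py w7; python3 -c "
from h import *
go([.4209,-.3063,.02],-.145)
# check held bar pitch: shank width along wrist image
T=np.load('pics/w7.npy'); g=cv2.cvtColor(cv2.imread('pics/w7.png'),6).astype(int)
for r in (20,60,100,140): print(r, g[r,225:290:1].tolist())
for t in(-.05,0,.05):
  o=[]
  for x in (.05,.1):
    for w in(.01,-.01):
      X=x+.084; P=np.array([X*np.cos(t),-w,-.010+.0007-X*np.sin(t),1]); o.append(proj((T@P)[:3],'wrist',T).round(1).tolist())
  print(t,o)
"
```

```text
[[ 9.909e-01 -1.348e-01  1.600e-03  4.216e-01]
 [-1.348e-01 -9.909e-01 -7.000e-04 -3.064e-01]
 [ 1.700e-03  5.000e-04 -1.000e+00  1.522e-01]
 [ 0.000e+00  0.000e+00  0.000e+00  1.000e+00]]
row [-0.13 -0.04 13.27] [ 0.0012 -0.0028  0.009 ]
20 [138, 133, 135, 135, 135, 135, 137, 138, 139, 153, 190, 189, 188, 187, 186, 188, 189, 189, 188, 188, 187, 185, 186, 187, 188, 188, 189, 189, 189, 190, 190, 190, 190, 191, 188, 187, 187, 186, 186, 185, 184, 185, 185, 187, 188, 185, 185, 186, 187, 186, 186, 187, 189, 167, 93, 81, 82, 85, 83, 81, 83, 83, 84, 86, 90]
60 [130, 126, 130, 126, 129, 134, 128, 122, 122, 155, 186, 190, 189, 190, 189, 189, 189, 189, 189, 189, 188, 187, 186, 189, 189, 191, 189, 191, 190, 192, 192, 191, 193, 194, 178, 133, 130, 131, 130, 130, 129, 127, 130, 130, 131, 132, 129, 130, 130, 130, 129, 130, 133, 122, 93, 89, 87, 86, 84, 83, 85, 87, 88, 86, 84]
100 [133, 137, 136, 135, 135, 142, 139, 137, 134, 134, 131, 129, 129, 130, 130, 129, 127, 128, 129, 129, 128, 128, 127, 128, 128, 129, 130, 130, 129, 129, 130, 129, 130, 131, 130, 129, 129, 128, 126, 125, 125, 124, 125, 128, 130, 129, 129, 127, 127, 127, 127, 126, 130, 129, 84, 79, 82, 84, 82, 81, 83, 81, 83, 87, 89]
140 [135, 134, 135, 134, 132, 106, 88, 59, 51, 50, 50, 47, 48, 50, 47, 49, 46, 45, 51, 45, 46, 47, 43, 42, 43, 45, 42, 45, 41, 41, 42, 41, 39, 39, 39, 39, 41, 40, 38, 40, 36, 36, 37, 37, 33, 37, 32, 37, 39, 35, 36, 38, 34, 33, 32, 28, 34, 67, 83, 81, 79, 81, 86, 85, 84]
-0.05 [[235.2, -4.7], [277.3, -4.8], [236.8, -82.3], [275.6, -82.4]]
0 [[234.2, -9.7], [278.2, -9.8], [235.7, -91.8], [276.6, -91.9]]
0.05 [[233.1, -14.5], [279.2, -14.6], [234.5, -101.5], [277.7, -101.6]]
```

>>> drive_tool(
  series=[
    [[-0.1,0,4,0,0,0.01],[-0.1,0,8,0,0,0.01],[-0.1,0,11,0,0,0.01],[-0.1,0,13,0,0,0.01],[-0.1,0,13.8,0,0,0.01],[-0.1,0,14,0,0,0.01],[-0.1,0,14,0,0,0.01]],
  ],
)

```text
time: 19.75
position: [0.4216, -0.3072, 0.0132]
tool_rot: [3.131, -0.233, 0.006]
ft_force: [1.2, -0.2, -2.5]
opening: 0.0204
gripper_force: 118.5
```

>>> drive_tool(
  series=[
    [[0,0,0.15,0,0,0],[0,0,0.3,0,0,0],[0,0,0.45,0,0,0],[0,0,0.6,0,0,0],[0,0,0.6,0,0,0]],
  ],
)

```text
time: 20.17
position: [0.4212, -0.3068, 0.0064]
tool_rot: [3.131, -0.234, 0.005]
ft_force: [0.3, -0.2, -2.3]
opening: 0.0204
gripper_force: 118.5
```

>>> drive_tool(
  series=[
    [[0,0,0.1,0,0,0],[0,0,0.2,0,0,0],[0,0,0.3,0,0,0],[0,0,0.3,0,0,0]],
  ],
)

```text
time: 20.5
position: [0.4211, -0.3068, 0.0032]
tool_rot: [3.131, -0.234, 0.004]
ft_force: [0.2, 0.0, -2.7]
opening: 0.0209
gripper_force: 118.5
```

>>> drive_tool(
  series=[
    [[0,0,0.1,0,0,0],[0,0,0.2,0,0,0],[0,0,0.2,0,0,0]],
  ],
)

```text
time: 20.75
position: [0.4213, -0.3069, 0.0017]
tool_rot: [3.131, -0.234, 0.005]
ft_force: [-3.1, 2.3, 2.4]
opening: 0.0209
gripper_force: 119.3
```

>>> drive_tool(
  series=[
    [[0,0,0,0,0,0],[0,0,0,0,0,0],[0,0,0,0,0,0],[0,0,0,0,0,0],[0,0,0,0,0,0],[0,0,0,0,0,0],[0,0,-2,0,0,0],[0,0,-6,0,0,0],[0,0,-10,0,0,0],[0,0,-14,0,0,0],[0,0,-18,0,0,0],[0,0,-18,0,0,0]],
  ],
  fingers=1,
)

```text
time: 21.75
position: [0.4227, -0.3081, 0.1892]
tool_rot: [3.124, -0.233, 0.019]
ft_force: [0.8, -0.7, 1.0]
opening: 0.085
gripper_force: 0.0
```

>>> drive_tool(
  series=[
    [[-8,0,-4,0,0,0],[-8,0,-4,0,0,0],[-8,0,-4,0,0,0],[-8,0,-4,0,0,0],[-8,0,-4,0,0,0]],
  ],
)

```text
time: 22.17
position: [0.3418, -0.2947, 0.2211]
tool_rot: [3.13, -0.235, 0.006]
ft_force: [0.4, 0.3, 0.3]
opening: 0.0854
gripper_force: 0.0
```

```bash
python3 w.py w8; python3 -c "
from h import *
T=np.load('pics/w8.npy'); im=cv2.imread('pics/w8.png'); g=cv2.cvtColor(im,6)
im2=read_camera('scene');cv2.imwrite('pics/sc4.png',im2[:,:,::-1])
b=np.array([.504,-.3184,0]);d=np.array([np.cos(-.145),np.sin(-.145),0]);n=np.array([-d[1],d[0],0])
for x,z in((-.12,.018),(-.02,.018),(.12,.007)): print(x,[proj(b+d*x+n*w+[0,0,z],'wrist',T).round(1).tolist() for w in(.012,-.012)])
# dark handle blob and steel edges
P=lambda x,z: proj(b+d*x+[0,0,z],'wrist',T)
c=P(-.07,.018).astype(int); print('row',c[1],g[c[1],c[0]-25:c[0]+26].tolist())
c=P(.06,.012).astype(int); print('row',c[1],g[c[1],c[0]-25:c[0]+26].tolist())
u=int(P(0,.012)[0]); print('col',u,g[:260,u].tolist())
# diff in scene view apart from arm and module
A=cv2.imread('pics/scene0.png').astype(int);B=im2[:,:,::-1].astype(int)
D=(np.abs(A-B).max(2)>45).astype(np.uint8); m,l,s,_=cv2.connectedComponentsWithStats(D)
print(s[1:][s[1:,4]>15].tolist())
"; python3 ms.py pics/sc4.png | tail -1
```

```text
[[ 0.9888 -0.1494  0.0035  0.3418]
 [-0.1493 -0.9888 -0.0028 -0.2947]
 [ 0.0039  0.0022 -1.      0.2211]
 [ 0.      0.      0.      1.    ]]
-0.12 [[246.0, 132.5], [266.5, 132.3]]
-0.02 [[245.3, 48.0], [266.2, 47.9]]
0.12 [[245.5, -51.4], [264.9, -51.6]]
row 89 [107, 106, 104, 103, 104, 103, 101, 100, 104, 102, 102, 107, 107, 107, 104, 106, 64, 37, 47, 52, 48, 49, 49, 47, 44, 46, 45, 43, 46, 44, 46, 40, 34, 34, 35, 26, 40, 61, 70, 70, 66, 68, 67, 68, 67, 63, 71, 95, 97, 70, 67]
row -12 [16, 20, 16, 25, 20, 22, 22, 21, 23, 18, 20, 21, 22, 22, 27, 20, 23, 21, 20, 22, 27, 19, 19, 21, 24, 20, 21, 22, 20, 25, 25, 23, 20, 23, 25, 19, 28, 23, 22, 24, 18, 22, 27, 23, 22, 25, 25, 26, 21, 24, 22]
col 255 [159, 158, 158, 158, 157, 158, 158, 157, 158, 157, 157, 158, 157, 158, 158, 158, 157, 157, 157, 157, 158, 157, 156, 158, 158, 157, 157, 157, 158, 157, 157, 158, 157, 157, 157, 159, 158, 159, 157, 156, 158, 158, 157, 158, 158, 159, 162, 145, 64, 39, 44, 49, 47, 47, 49, 49, 47, 50, 46, 48, 45, 47, 73, 121, 128, 98, 49, 46, 46, 46, 45, 47, 48, 48, 48, 49, 44, 45, 44, 71, 130, 124, 88, 46, 44, 47,
[... 737 characters left out ...]
, 122, 124, 134, 127, 165, 168, 167, 165, 165, 164, 165]
[[307, 0, 20, 2, 27], [42, 4, 20, 30, 201], [55, 39, 39, 22, 317], [122, 77, 57, 45, 1428], [292, 77, 27, 31, 548], [282, 102, 9, 9, 49], [210, 126, 22, 22, 303], [271, 126, 28, 26, 386], [69, 128, 137, 44, 2336], [184, 160, 50, 25, 456], [255, 160, 14, 7, 33], [160, 164, 18, 12, 129], [286, 176, 36, 4, 65], [120, 189, 6, 5, 16], [284, 212, 38, 5, 90]]
[164, 164, 165, 164, 165, 165, 165, 165, 163, 160, 158, 155, 153, 150, 149, 149, 149, 149, 148, 148, 149, 150, 150, 150, 150, 150, 150, 150, 150, 150, 149, 149, 149, 149, 149, 148, 148, 149, 148, 148, 146, 145, 145, 150, 153, 148, 129, 100, 82, 81, 77, 70, 62, 59, 59, 59, 59, 58, 59, 59]
```

```bash
python3 -c "
from plant import *
print(sign_off())"
```

```text
the job is handed in; nothing more can be done
None
```

I handed the job in at about 22 s: the module stands roughly 13–14 mm above seated by camera and lever geometry, the bar is back flat on the mat in its original place, and I saw no sign that anything else on the bench had moved.

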